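# Clamp the re-glued picture frame

### The arm

A 6-joint arm with a two-finger parallel gripper is mounted at the origin on the work surface. World frame = base frame: x ahead of the robot, y to its left, z up, the work surface at z = 0. Lengths are in m, angles in rad, forces in N, time in s.
With the tool pointing down it reaches from about 0.225 to 0.875 m from the base axis. Payload 3.4 kg.
Tool frame: the origin (TCP) lies midway between the tips of the shut fingers; the grasp point (between the pads) lies 19 mm behind it; z points along the fingers, y is the line along which they close (so a half turn about z gives the same grasp; the last joint's range is limited). The gripper opens to 85 mm and grips with 20 to 120 N. Pads are 22 mm wide; open, the fingers measure 114 mm over their backs; the gripper's body (76 mm by 85 mm) begins 54 mm behind the grasp point. The pads swing forward as they close: fully open they stand 13 mm farther back than shut.
Start: joints at [1.217, 0.276, 1.505, -0, 1.361, -0.121], TCP at [0.133, 0.56, 0.231] pointing down, gripper open.
Joint ranges: [-2.89, 2.89], [-0.75, 2.08], [0.22, 2.7], [-1.18, 4.32], [0.11, 2.71], [-2.7, 2.7]. Speed limits (rad/s): [2.57, 2.57, 3.14, 3.14, 3.14, 3.14].

### API

Orientations are given as a rotation vector (axis times angle).
In Python, from cell import env, vision gives the robot as it stands. The module is installed in compiled form; this text tells all that it offers.
- The arm moves only by the tool carry_out, never from a script. Its argument "rows" is a list of rows, each an object of numbers: "fingers": the closure, from 0 (fully open) to 1 (shut); "tx", "ty", "tz": the shift along the tool's x, y, z in cm; "ax", "ay", "az": the turn, a rotation vector about the tool's x, y, z in degrees. A call has 1 to 8 rows; each row is the pose to reach, as a shift and turn from the pose commanded when the call began, along the tool's axes at that moment; what a row does not reach only later rows make up. A row lasts 1/12 s, in which the tool goes at most 41.7 mm and 7.16 degrees, less where a joint would pass 70% of its speed; a pose out of reach is approached as far as the arm can. A call with a gripper value outside its range is refused whole. The fingers move at their own pace and stop on an object; the grip force is fixed at half the most. Time passes only in rows, so rows that repeat a pose let the fingers close. It gives the time, the measured TCP pose, the force, the opening and the grip force at its end, in the units of the state.
- env.get_state(): the state, without advancing time (a new reading comes with each control period).
- vision.camera(name): name is "side" or "top"; returns a dict with "frame" (480x640x3 uint8, red, green, blue), "mtx" (3x3 intrinsics, pixels), "distortion" ([k1, k2, p1, p2, k3] as OpenCV has them; the pictures are not rectified), "extrinsics" (4x4, takes a point from world to camera coordinates). Camera axes: x right, y up, looking along -z (the intrinsics and any distortion apply to the point x, -y, -z); pixel columns grow to the right and rows downward; lengths in m; the calibration is good to about 2 mm. A picture is of the moment at which its call begins. There is no depth.
- env.hand_in(): hands the job in; it is judged then, once.
The state is a dict: "time_s": time; "q": joint angles; "qvel": joint speeds; "effort": joint torques, N m; "eef_pos": TCP position; "eef_rot": TCP orientation; "ft_force": force on the tool from outside, world axes, zero at the start; "torque": the same for the moment, N m; "opening": opening from 0.0 (shut) to 1.0 (fully open); "grasp_force": force on a finger pad.
Only numpy, scipy, OpenCV 4.12 (cv2) and the standard library are available. Lean on these libraries where they do the work, as an engineer would, in place of code of your own. Each camera call takes 0.05 s, during which the arm holds its last target. There are 200 camera calls.

### The job

Lay the freshly glued wooden picture frame flat on the bed of the ratchet clamp, between its sprung pad and its wooden stop bar, with a long side against each and centred on them; set it down, do not drop it. Then work the clamp's lever with repeated full strokes, each closing the jaw by one tooth, until the frame is held tight against the stop bar and the sprung pad is clearly pushed in (at least 5 mm), but do not crush the pad fully home. Move the jaw only with the lever, let go of the lever when done, and leave the other things on the table where they are.

Things in the scene. Friction and masses are not known exactly. Their poses are not given: they have to be found in the camera images.
- frame: Loose dark-wood picture frame flat on a 3 mm grey mat: 160 mm long (its x) by 120 mm (its y), 22 mm thick, about 0.2 kg. Rails 18 mm wide: four sides and a middle bar along its y through the centre, leaving two windows of 53 mm (x) by 84 mm (y). Origin: centre of the underside, z up. Can be lifted by the middle bar, gripped across its 18 mm.
- clamp: Ratchet clamp fixed to the table: plywood base, x -110 to 110 mm, y -202 to 208 mm; its top, the bed, is 16 mm above the table. Origin at table level. The jaw closes towards its +y. At the start the pad's face is at y = 0 and the stop bar's face at y = 150 to 175 mm, both centred on x = 0; the frame goes between them, its x axis along the clamp's x (either way round).
- stop: Wooden stop bar fixed across the bed at a different y each time: 140 mm (x), 24 mm thick (y), 38 mm tall above the bed; with a steel foot behind it. Origin at the middle of the bar on the bed; axes parallel to the clamp's.
- stop_face (a point): Centre of the stop bar's face that looks to the jaw (12 mm from the bar's middle towards the jaw), 19 mm above the bed.
- pad_face (a point): Centre of the pressing face of the sprung wooden pad (140 mm wide, 38 mm tall, top 40 mm above the bed) that the jaw carries; it moves with the jaw, towards the clamp's +y.
- jaw (a joint): How far the steel jaw with its toothed rack (teeth 12 mm apart) has advanced to the stop bar, m: 0 at the start, at most 0.0745. A full lever stroke pushes it up to 15 mm, then it settles back onto a holding pawl: each stroke gains 12 mm. A stroke ending over 8 mm short at the handle, or begun over 6 mm from rest, may gain nothing. It cannot go back.
- pad (a joint): How far the sprung pad is pushed back towards the jaw plate, m: 0 free, 0.030 fully home. Spring: about 1.3 N at first touch, 2.6 N at 5 mm, 9 N at 30 mm. Reads a few mm at most while the loose frame is only being slid along the bed. The visible gap between wooden pad and steel jaw plate behind it is 32 mm when free and shrinks by this.
- lever (a joint): Angle of the lever, rad: 0 at rest (a spring brings it back there when let go), 0.35 at the end stop of a full stroke. It turns about an upright pivot at x = 50 mm, y = -100 mm of the clamp; the handle moves towards the clamp's +y as the angle grows. The handle needs about 3 to 7 N.
- handle (a point): On the axis of the lever's upright round black handle, 24 mm in diameter, spanning 59 to 131 mm above the table; this point is 103 mm up, 170 mm from the pivot. In the clamp's frame: at rest x = -117, y = -130 mm; after a full stroke x = -117, y = -70 mm (x = -120 half way). It can be gripped across clamp y, or pushed from its -y side.
- glue: Bystander: white glue bottle, 52 mm in diameter, 130 mm tall; origin under its centre.
- mug: Bystander: white mug, 84 mm in diameter, 95 mm tall; origin under its centre.
- jar: Bystander: amber jar with a steel cap, 76 mm in diameter, 90 mm tall; origin under its centre.
- vase: Bystander: blue cup-shaped vase, 70 mm in diameter, 130 mm tall; origin under its centre.
- remote: Bystander: black remote control, 170 by 46 by 18 mm; origin under its centre.
- coasters: Bystander: stack of cork coasters, 100 mm in diameter, 22 mm tall; origin under its centre.

How it is judged:
By the outcome, as a careful person would: the job done as asked, in the order asked, and still so for the second after the job is handed in, with the robot touching nothing.
It also fails if it takes over 72 s, if anything falls off the work surface, if the arm or the gripper's body presses on something with over 40 N, if the wrist force passes 120 N, or if a joint passes its speed limit or range.

## Working session

There is one attempt and no reset: what is moved stays moved. The work goes in short steps, Python scripts to look and compute and a tool call to move; the robot and the scene stay as the last step left them, time stands still between calls to the robot, and variables do not carry over. Pictures are saved under pics/ and viewed, at most 12 in all, crops included, and the job is handed in when it is done.

Besides the shell and the picture viewer there is one more tool, called after ">>>" by a JSON object that holds its "name" and its "arguments", one argument or row to a line. carry_out: Moves the arm, as the interface text tells. Its arguments: {"type":"object","properties":{"rows":{"type":"array","items":{"type":"object","properties":{"fingers":{"type":"number"},"tx":{"type":"number"},"ty":{"type":"number"},"tz":{"type":"number"},"ax":{"type":"number"},"ay":{"type":"number"},"az":{"type":"number"}}}}},"required":["rows"]}

```bash
mkdir -p pics; cat > h.py <<'E'
import numpy as np, cv2
from cell import env, vision
from scipy.spatial.transform import Rotation as R
def cap(n,f):
    c=vision.camera(n); cv2.imwrite('pics/'+f,c['frame'][:,:,::-1]); np.savez(f'cam_{n}.npz',**{k:np.array(v) for k,v in c.items()}); return c
def load(n): return np.load(f'cam_{n}.npz')
def ray(c,uv,z):
    p=cv2.undistortPoints(np.array([[uv]],float),c['mtx'],np.array(c['distortion'],float))[0,0]
    d=np.array([p[0],-p[1],-1]); E=np.array(c['extrinsics']); Rm=E[:3,:3]; o=-Rm.T@E[:3,3]; d=Rm.T@d
    return o+d*(z-o[2])/d[2]
def proj(c,P):
    E=np.array(c['extrinsics']); q=(E[:3,:3]@np.atleast_2d(P).T).T+E[:3,3]; q=q*[1,-1,-1]
    return cv2.projectPoints(q,np.zeros(3),np.zeros(3),c['mtx'],np.array(c['distortion'],float))[0][:,0]
E
python3 - <<'E'
from h import *
cap('top','t0.png');cap('side','s0.png')
s=env.get_state();print(s['eef_pos'],s['eef_rot'],s['ft_force'],s['opening'])
for n in('top','side'):
    E=load(n)['extrinsics'];print(-E[:3,:3].T@E[:3,3])
E
```

```text
[0.13248616 0.55905118 0.23052391] [-3.64779419e-01 -3.11993782e+00  2.51851110e-03] [ 0.26762094  0.1677491  -0.97306237] 0.9975450262032701
[ 0.31221742 -0.05424505  1.64417027]
[ 0.03381045 -1.18857562  0.99375447]
```

View pics/t0.png

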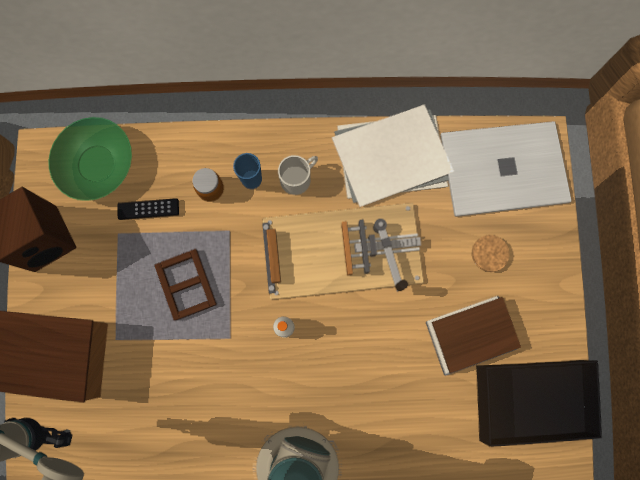

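View pics/s0.png

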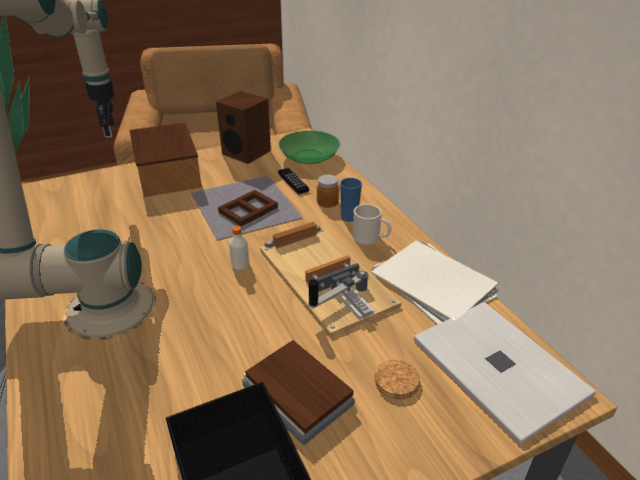

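The top view shows the frame on the mat around (185,285). The clamp's base runs from (265,220) to (425,280), its stop bar is near (273,255), its pad near (347,248) and its handle near (400,285). The glue bottle is at (283,326).

```bash
python3 - <<'E'
import cv2
i=cv2.imread('pics/t0.png')
a=cv2.resize(i[240:330,145:225],None,fx=4,fy=4,interpolation=cv2.INTER_CUBIC) #320x360
b=cv2.resize(i[200:305,255:440],None,fx=4,fy=4,interpolation=cv2.INTER_CUBIC) #740x420
cv2.imwrite('pics/b.png',b);cv2.imwrite('pics/a.png',a)
E
```

```text
(no output)
```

View pics/a.png

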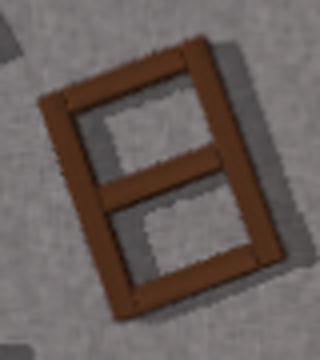

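View pics/b.png

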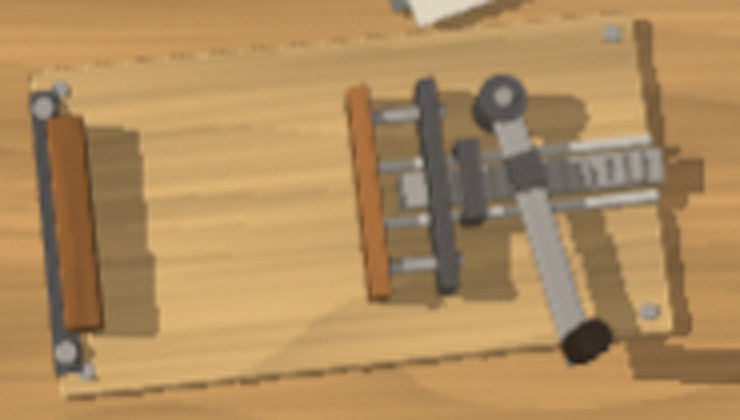

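The crops give the four frame corners and the four base corners, plus the stop bar's top face edge (83..101, 118..328 in the crop). I'll fit poses to these.

```bash
cat > fit.py <<'E'
from h import *
c=load('top')
def px(l,o): return [((u+.5)/4-.5+o[0],(v+.5)/4-.5+o[1]) for u,v in l]
def fit(l,o,z,model):
    W=np.array([ray(c,p,z)[:2] for p in px(l,o)]); M=np.array(model)/1e3
    w=(W-W.mean(0))@[1,-1j]; m=(M-M.mean(0))@[1,-1j]
    th=-np.angle(np.vdot(m,w)); Rm=np.array([[np.cos(th),-np.sin(th)],[np.sin(th),np.cos(th)]])
    t=W.mean(0)-Rm@M.mean(0); r=W-(M@Rm.T+t); return t,th,r,Rm
if __name__=='__main__':
    # frame long side along image vertical ~ world x ; image up=+x,left=+y
    t,th,r,_=fit([(38,102),(204,36),(286,260),(122,322)],(145,240),.025,[(80,60),(80,-60),(-80,-60),(-80,60)])
    print('frame',t,np.degrees(th),(r*1e3).round(1).tolist())
    t,th,r,Rm=fit([(30,72),(636,18),(686,330),(68,397)],(255,200),.016,[(110,208),(110,-202),(-110,-202),(-110,208)])
    print('clamp',t,np.degrees(th),(r*1e3).round(1).tolist())
    def inc(l,z): 
        for p in px(l,(255,200)): print((Rm.T@(ray(c,p,z)[:2]-t)*1e3).round(1))
    print('stop face top edge');inc([(83,117),(101,328)],.054)
    print('pad face top edge');inc([(348,88),(370,299)],.056)
    print('handle top');inc([(586,341)],.131)
    print('glue',ray(c,(283,326),.13),ray(c,(283,326),.11))
    s=env.get_state();Rt=R.from_rotvec(s['eef_rot']).as_matrix();print(Rt.round(3).tolist())
E
python3 fit.py
```

```text
frame [0.48475181 0.28382689] 20.52726125659737 [[-0.6, -0.2], [-0.9, 0.4], [-1.0, 1.7], [2.4, -1.9]]
clamp [ 0.56738128 -0.14096174] 4.623321917477714 [[1.1, 3.2], [-4.4, 1.6], [1.8, -3.2], [1.5, -1.6]]
stop face top edge
[ 69.3 176.9]
[-69.7 178.5]
pad face top edge
[69.9  2.5]
[-69.6   4.1]
handle top
[-118.2 -120.5]
glue [0.3666123  0.02159433 0.13      ] [0.36733078 0.02259605 0.11      ]
[[-0.973, 0.231, -0.001], [0.231, 0.973, -0.002], [0.0, -0.002, -1.0]]
```

```bash
cat > g.py <<'E'
from fit import *
_t,_th,_,_R=fit([(30,72),(636,18),(686,330),(68,397)],(255,200),.016,[(110,208),(110,-202),(-110,-202),(-110,208)])
A=np.arctan2(1.6,139.5)
T=_t+_R@[0,.0033]; TH=_th-A; RC=np.array([[np.cos(TH),-np.sin(TH)],[np.sin(TH),np.cos(TH)]])
def cw(x,y): return T+RC@[x/1e3,y/1e3]   # clamp mm -> world
def wc(p): return RC.T@(np.array(p)[:2]-T)*1e3
def goal(p,z,yaw):
    s=env.get_state(); Rt=R.from_rotvec(s['eef_rot']); d=Rt.inv().apply(np.r_[p,z]-s['eef_pos'])*100
    y=np.radians(yaw); G=np.array([[np.sin(y),np.cos(y),0],[-np.cos(y),np.sin(y),0],[0,0,-1]]).T
    G=np.column_stack([[np.sin(y),-np.cos(y),0],[np.cos(y),np.sin(y),0],[0,0,-1]])
    a=(Rt.inv()*R.from_matrix(G)).as_rotvec(degrees=True)
    print('t',d.round(2),'a',a.round(2),'F',s['ft_force'].round(1),'op',round(s['opening'],3),'time',round(s['time_s'],2))
E
python3 - <<'E'
from g import *
print(T,np.degrees(TH)); goal((.4848,.2838),.10,20.5)
print(cw(0,112),cw(-117,-130))
E
```

```text
[ 0.56711528 -0.13767247] 3.9661948374788385Traceback (most recent call last):
  File "<stdin>", line 2, in <module>
  File "g.py", line 11, in goal
    a=(Rt.inv()*R.from_matrix(G)).as_rotvec(degrees=True)
                ~~~~~~~~~~~~~^^^
  File "scipy/spatial/transform/_rotation.pyx", line 1143, in scipy.spatial.transform._rotation.Rotation.from_matrix
ValueError: Non-positive determinant (left-handed or null coordinate frame) in rotation matrix 0: [[ 0.35020738  0.93667219  0.        ]
 [-0.93667219  0.35020738  0.        ]
 [ 0.          0.         -1.        ]].
```

```bash
sed -i '/G=np.array/d; s/\[\[np.sin(y),-np.cos(y),0\]/[[-np.sin(y),np.cos(y),0]/' g.py
python3 - <<'E'
from g import *
goal((.4848,.2838),.10,20.5)
print(cw(0,112),cw(-117,-130))
E
```

```text
Traceback (most recent call last):
  File "g.py", line 9, in goal
    G=np.column_stack([[-np.sin(y),np.cos(y),0],[np.cos(y),np.sin(y),0],[0,0,-1]])
                                ^
NameError: name 'y' is not defined
```

```bash
sed -i 's/^    G=/    y=np.radians(yaw); G=/' g.py
python3 - <<'E'
from g import *
goal((.4848,.2838),.10,20.5)
print(cw(0,112),cw(-117,-130))
E
```

```text
t [-40.63 -18.63  13.07] a [-9.000e-02  3.000e-02  5.616e+01] F [ 0.3  0.2 -1. ] op 0.998 time 0.1
[ 0.55936848 -0.02594071] [ 0.45938732 -0.27545377]
```

>>> {"name": "carry_out", "arguments": {
  "rows": [
    {"tx": -40.6,"ty": -18.6,"tz": 13.1,"az": 56.2,"fingers": 0.5},
    {"tx": -40.6,"ty": -18.6,"tz": 13.1,"az": 56.2,"fingers": 0.5},
    {"tx": -40.6,"ty": -18.6,"tz": 13.1,"az": 56.2,"fingers": 0.5},
    {"tx": -40.6,"ty": -18.6,"tz": 13.1,"az": 56.2,"fingers": 0.5},
    {"tx": -40.6,"ty": -18.6,"tz": 13.1,"az": 56.2,"fingers": 0.5},
    {"tx": -40.6,"ty": -18.6,"tz": 13.1,"az": 56.2,"fingers": 0.5},
    {"tx": -40.6,"ty": -18.6,"tz": 13.1,"az": 56.2,"fingers": 0.5},
    {"tx": -40.6,"ty": -18.6,"tz": 13.1,"az": 56.2,"fingers": 0.5}
  ]
}}

```text
schema error: expected keys fingers, tx, ty, tz, ax, ay, az
```

```bash
python3 -c "
from g import *
goal((.4848,.2838),.06,20.5)"
```

```text
t [-40.63 -18.63  17.07] a [-9.000e-02  3.000e-02  5.616e+01] F [ 0.3  0.2 -1. ] op 0.998 time 0.1
```

>>> {"name": "carry_out", "arguments": {
  "rows": [
    {"tx": -40.6,"ty": -18.6,"tz": 13.1,"ax": 0,"ay": 0,"az": 56.2,"fingers": 0.5},
    {"tx": -40.6,"ty": -18.6,"tz": 13.1,"ax": 0,"ay": 0,"az": 56.2,"fingers": 0.5},
    {"tx": -40.6,"ty": -18.6,"tz": 13.1,"ax": 0,"ay": 0,"az": 56.2,"fingers": 0.5},
    {"tx": -40.6,"ty": -18.6,"tz": 13.1,"ax": 0,"ay": 0,"az": 56.2,"fingers": 0.5},
    {"tx": -40.6,"ty": -18.6,"tz": 13.1,"ax": 0,"ay": 0,"az": 56.2,"fingers": 0.5},
    {"tx": -40.6,"ty": -18.6,"tz": 13.1,"ax": 0,"ay": 0,"az": 56.2,"fingers": 0.5},
    {"tx": -40.6,"ty": -18.6,"tz": 13.1,"ax": 0,"ay": 0,"az": 56.2,"fingers": 0.5},
    {"tx": -40.6,"ty": -18.6,"tz": 13.1,"ax": 0,"ay": 0,"az": 56.2,"fingers": 0.5}
  ]
}}

```text
time_s: 0.77
eef_pos: [0.3858, 0.3612, 0.1367]
eef_rot: [-1.799, -2.575, 0.0]
ft_force: [0.7, 0.4, 0.2]
opening: 0.5
grasp_force: 0.0
```

```bash
python3 -c "
from g import *
goal((.4848,.2838),.06,20.5)"
```

```text
t [-10.68   6.63   7.67] a [-0.02 -0.   -0.37] F [0.7 0.4 0.2] op 0.5 time 0.77
```

>>> {"name": "carry_out", "arguments": {
  "rows": [
    {"tx": -10.7,"ty": 6.6,"tz": 7.7,"ax": 0,"ay": 0,"az": 0,"fingers": 0.5},
    {"tx": -10.7,"ty": 6.6,"tz": 7.7,"ax": 0,"ay": 0,"az": 0,"fingers": 0.5},
    {"tx": -10.7,"ty": 6.6,"tz": 7.7,"ax": 0,"ay": 0,"az": 0,"fingers": 0.5},
    {"tx": -10.7,"ty": 6.6,"tz": 7.7,"ax": 0,"ay": 0,"az": 0,"fingers": 0.5},
    {"tx": -10.7,"ty": 6.6,"tz": 7.7,"ax": 0,"ay": 0,"az": 0,"fingers": 0.5},
    {"tx": -10.7,"ty": 6.6,"tz": 7.7,"ax": 0,"ay": 0,"az": 0,"fingers": 0.5},
    {"tx": -10.7,"ty": 6.6,"tz": 7.7,"ax": 0,"ay": 0,"az": 0,"fingers": 0.5}
  ]
}}

```text
time_s: 1.35
eef_pos: [0.4835, 0.286, 0.0606]
eef_rot: [-1.791, -2.58, 0.0]
ft_force: [-0.5, 1.1, -0.4]
opening: 0.498
grasp_force: 0.0
```

```bash
python3 -c "
from g import *
c=cap('side','s1.png');goal((.4848,.2838),.007,20.5)
i=c['frame'][140:260,170:330,::-1];cv2.imwrite('pics/s1c.png',cv2.resize(i,None,fx=4,fy=4,interpolation=cv2.INTER_CUBIC))"
```

```text
t [-0.3   0.03  5.4 ] a [ 0.02 -0.04  0.  ] F [ 0.4 -0.6 -0.3] op 0.499 time 1.4
```

View pics/s1c.png

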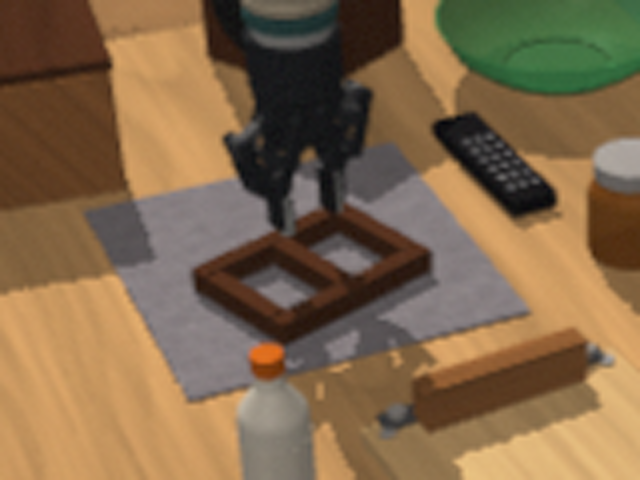

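The crop shows the open fingers directly above the frame's middle bar (around (310,215) in the crop), one over each window. Next I'll descend and grip.

>>> {"name": "carry_out", "arguments": {
  "rows": [
    {"tx": -0.3,"ty": 0,"tz": 2.7,"ax": 0,"ay": 0,"az": 0,"fingers": 0.5},
    {"tx": -0.3,"ty": 0,"tz": 4.5,"ax": 0,"ay": 0,"az": 0,"fingers": 0.5},
    {"tx": -0.3,"ty": 0,"tz": 5.4,"ax": 0,"ay": 0,"az": 0,"fingers": 0.5},
    {"tx": -0.3,"ty": 0,"tz": 5.4,"ax": 0,"ay": 0,"az": 0,"fingers": 0.5},
    {"tx": -0.3,"ty": 0,"tz": 5.4,"ax": 0,"ay": 0,"az": 0,"fingers": 0.9},
    {"tx": -0.3,"ty": 0,"tz": 5.4,"ax": 0,"ay": 0,"az": 0,"fingers": 0.9},
    {"tx": -0.3,"ty": 0,"tz": 5.4,"ax": 0,"ay": 0,"az": 0,"fingers": 0.9},
    {"tx": -0.3,"ty": 0,"tz": 5.4,"ax": 0,"ay": 0,"az": 0,"fingers": 0.9}
  ]
}}

```text
time_s: 2.07
eef_pos: [0.486, 0.2837, 0.008]
eef_rot: [1.791, 2.58, 0.004]
ft_force: [-0.4, 1.4, 6.1]
opening: 0.195
grasp_force: 61.4
```

>>> {"name": "carry_out", "arguments": {
  "rows": [
    {"tx": 0,"ty": 0,"tz": 0,"ax": 0,"ay": 0,"az": 0,"fingers": 0.9},
    {"tx": 0,"ty": 0,"tz": 0,"ax": 0,"ay": 0,"az": 0,"fingers": 0.9},
    {"tx": 0,"ty": 0,"tz": 0,"ax": 0,"ay": 0,"az": 0,"fingers": 0.9},
    {"tx": 0,"ty": 0,"tz": 0,"ax": 0,"ay": 0,"az": 0,"fingers": 0.9}
  ]
}}

```text
time_s: 2.4
eef_pos: [0.486, 0.2837, 0.008]
eef_rot: [1.792, 2.58, 0.004]
ft_force: [-0.5, 1.8, 5.9]
opening: 0.196
grasp_force: 61.6
```

>>> {"name": "carry_out", "arguments": {
  "rows": [
    {"tx": 0,"ty": 0,"tz": -2,"ax": 0,"ay": 0,"az": 0,"fingers": 0.9},
    {"tx": 0,"ty": 0,"tz": -5,"ax": 0,"ay": 0,"az": 0,"fingers": 0.9},
    {"tx": 0,"ty": 0,"tz": -8,"ax": 0,"ay": 0,"az": 0,"fingers": 0.9},
    {"tx": 0,"ty": 0,"tz": -10,"ax": 0,"ay": 0,"az": 0,"fingers": 0.9},
    {"tx": 0,"ty": 0,"tz": -10,"ax": 0,"ay": 0,"az": 0,"fingers": 0.9},
    {"tx": 0,"ty": 0,"tz": -10,"ax": 0,"ay": 0,"az": 0,"fingers": 0.9}
  ]
}}

```text
time_s: 2.9
eef_pos: [0.4857, 0.2829, 0.1073]
eef_rot: [1.791, 2.58, 0.003]
ft_force: [-0.6, -0.1, -3.2]
opening: 0.192
grasp_force: 60.6
```

```bash
python3 -c "
from g import *
c=cap('top','t1.png');goal(cw(0,111),.10,np.degrees(TH))
i=c['frame'][220:340,135:295,::-1];cv2.imwrite('pics/t1c.png',cv2.resize(i,None,fx=4,fy=4,interpolation=cv2.INTER_CUBIC))"
```

```text
t [-31.61  -3.79   0.59] a [-0.06  0.02 16.5 ] F [-0.2  0.5 -2.2] op 0.192 time 2.95
```

>>> {"name": "carry_out", "arguments": {
  "rows": [
    {"tx": -2,"ty": -0.2,"tz": 0,"ax": 0,"ay": 0,"az": 1,"fingers": 0.9},
    {"tx": -5,"ty": -0.6,"tz": 0,"ax": 0,"ay": 0,"az": 3,"fingers": 0.9},
    {"tx": -8,"ty": -1,"tz": 0,"ax": 0,"ay": 0,"az": 5,"fingers": 0.9},
    {"tx": -11,"ty": -1.3,"tz": 0,"ax": 0,"ay": 0,"az": 7,"fingers": 0.9},
    {"tx": -14,"ty": -1.7,"tz": 0,"ax": 0,"ay": 0,"az": 9,"fingers": 0.9},
    {"tx": -17,"ty": -2,"tz": 0,"ax": 0,"ay": 0,"az": 11,"fingers": 0.9},
    {"tx": -20,"ty": -2.4,"tz": 0,"ax": 0,"ay": 0,"az": 13,"fingers": 0.9},
    {"tx": -23,"ty": -2.8,"tz": 0,"ax": 0,"ay": 0,"az": 15,"fingers": 0.9}
  ]
}}

```text
time_s: 3.62
eef_pos: [0.5377, 0.0561, 0.104]
eef_rot: [-2.113, -2.32, 0.005]
ft_force: [0.4, -0.2, -2.7]
opening: 0.194
grasp_force: 60.4
```

```bash
python3 -c "
from g import *
goal(cw(0,111),.08,np.degrees(TH))"
```

```text
t [-8.47  1.4   2.39] a [-0.28 -0.03  1.4 ] F [ 0.4 -0.2 -2.7] op 0.194 time 3.62
```

>>> {"name": "carry_out", "arguments": {
  "rows": [
    {"tx": -2.5,"ty": 0.4,"tz": 0,"ax": 0,"ay": 0,"az": 0.5,"fingers": 0.9},
    {"tx": -5,"ty": 0.8,"tz": 0,"ax": 0,"ay": 0,"az": 1,"fingers": 0.9},
    {"tx": -7,"ty": 1.2,"tz": 0.5,"ax": 0,"ay": 0,"az": 1.4,"fingers": 0.9},
    {"tx": -8.2,"ty": 1.4,"tz": 1.5,"ax": 0,"ay": 0,"az": 1.4,"fingers": 0.9},
    {"tx": -8.2,"ty": 1.4,"tz": 2,"ax": 0,"ay": 0,"az": 1.4,"fingers": 0.9},
    {"tx": -8.2,"ty": 1.4,"tz": 2,"ax": 0,"ay": 0,"az": 1.4,"fingers": 0.9},
    {"tx": -8.2,"ty": 1.4,"tz": 2,"ax": 0,"ay": 0,"az": 1.4,"fingers": 0.9}
  ]
}}

```text
time_s: 4.2
eef_pos: [0.5594, -0.0216, 0.0847]
eef_rot: [-2.138, -2.296, 0.003]
ft_force: [0.1, 0.2, -2.0]
opening: 0.191
grasp_force: 60.4
```

```bash
python3 -c "
from g import *
c=cap('top','t2.png');cap('side','s2.png');goal(cw(0,111),.021,np.degrees(TH))
i=c['frame'][200:320,255:415,::-1];cv2.imwrite('pics/t2c.png',cv2.resize(i,None,fx=4,fy=4,interpolation=cv2.INTER_CUBIC))"
```

```text
t [-0.54 -0.14  6.5 ] a [-0.06 -0.05  0.17] F [-0.  -1.  -1.3] op 0.191 time 4.3
```

View pics/t2c.png

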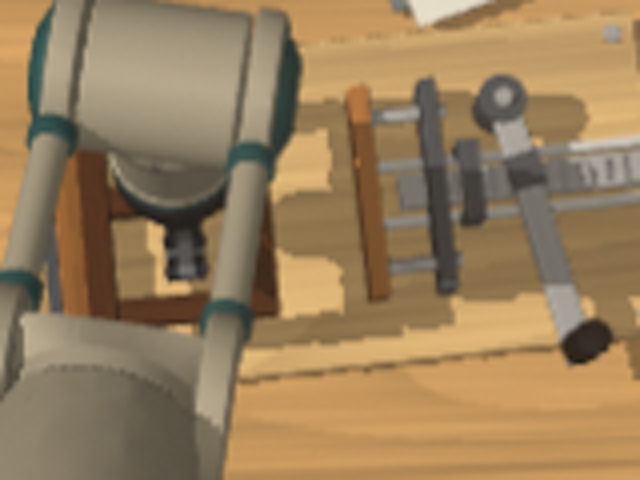

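The held frame shows in the crop, with its near right corner at (278,313) and its right edge visible at (268,190). I'll use the corner to check the grip offset.

```bash
python3 -c "
from g import *
c=load('top')
for p in [(278,313),(268,190)]:print(wc(ray(c,px([p],(255,200))[0],.1015)))
print(wc(env.get_state()['eef_pos']))"
```

```text
[-78.04254033  61.11570671]
[ 0.19213298 59.86960142]
[  1.4132335  116.35041142]
```

>>> {"name": "carry_out", "arguments": {
  "rows": [
    {"tx": -0.75,"ty": -0.14,"tz": 0.5,"ax": 0,"ay": 0,"az": 0.2,"fingers": 0.9},
    {"tx": -0.75,"ty": -0.14,"tz": 2.5,"ax": 0,"ay": 0,"az": 0.2,"fingers": 0.9},
    {"tx": -0.75,"ty": -0.14,"tz": 4.5,"ax": 0,"ay": 0,"az": 0.2,"fingers": 0.9},
    {"tx": -0.75,"ty": -0.14,"tz": 5.6,"ax": 0,"ay": 0,"az": 0.2,"fingers": 0.9},
    {"tx": -0.75,"ty": -0.14,"tz": 6.0,"ax": 0,"ay": 0,"az": 0.2,"fingers": 0.9},
    {"tx": -0.75,"ty": -0.14,"tz": 6.2,"ax": 0,"ay": 0,"az": 0.2,"fingers": 0.9},
    {"tx": -0.75,"ty": -0.14,"tz": 6.2,"ax": 0,"ay": 0,"az": 0.2,"fingers": 0.9}
  ]
}}

```text
time_s: 4.88
eef_pos: [0.5604, -0.0302, 0.0246]
eef_rot: [2.145, 2.295, 0.0]
ft_force: [-1.1, -0.3, -1.3]
opening: 0.193
grasp_force: 60.4
```

```bash
python3 -c "
from g import *
goal(cw(0,109),.021,np.degrees(TH))"
```

```text
t [ 0.14 -0.08  0.36] a [ 0.02  0.   -0.08] F [-1.1 -0.3 -1.3] op 0.193 time 4.88
```

>>> {"name": "carry_out", "arguments": {
  "rows": [
    {"tx": 0,"ty": 0,"tz": 0.2,"ax": 0,"ay": 0,"az": 0,"fingers": 0.9},
    {"tx": 0,"ty": 0,"tz": 0.3,"ax": 0,"ay": 0,"az": 0,"fingers": 0.9},
    {"tx": 0,"ty": 0,"tz": 0.35,"ax": 0,"ay": 0,"az": 0,"fingers": 0.9},
    {"tx": 0,"ty": 0,"tz": 0.35,"ax": 0,"ay": 0,"az": 0,"fingers": 0.9}
  ]
}}

```text
time_s: 5.22
eef_pos: [0.5605, -0.0303, 0.0213]
eef_rot: [2.145, 2.295, 0.001]
ft_force: [0.1, 0.1, -2.2]
opening: 0.195
grasp_force: 60.4
```

>>> {"name": "carry_out", "arguments": {
  "rows": [
    {"tx": 0,"ty": 0,"tz": 0.08,"ax": 0,"ay": 0,"az": 0,"fingers": 0.9},
    {"tx": 0,"ty": 0,"tz": 0.12,"ax": 0,"ay": 0,"az": 0,"fingers": 0.9},
    {"tx": 0,"ty": 0,"tz": 0.12,"ax": 0,"ay": 0,"az": 0,"fingers": 0.9}
  ]
}}

```text
time_s: 5.47
eef_pos: [0.5605, -0.0304, 0.021]
eef_rot: [2.145, 2.294, 0.001]
ft_force: [-1.6, 0.5, 4.9]
opening: 0.19
grasp_force: 61.4
```

>>> {"name": "carry_out", "arguments": {
  "rows": [
    {"tx": 0,"ty": 0,"tz": 0.12,"ax": 0,"ay": 0,"az": 0,"fingers": 0.5},
    {"tx": 0,"ty": 0,"tz": 0.0,"ax": 0,"ay": 0,"az": 0,"fingers": 0.5},
    {"tx": 0,"ty": 0,"tz": 0.0,"ax": 0,"ay": 0,"az": 0,"fingers": 0.5},
    {"tx": 0,"ty": 0,"tz": 0.0,"ax": 0,"ay": 0,"az": 0,"fingers": 0.5},
    {"tx": 0,"ty": 0,"tz": -2,"ax": 0,"ay": 0,"az": 0,"fingers": 0.5},
    {"tx": 0,"ty": 0,"tz": -5,"ax": 0,"ay": 0,"az": 0,"fingers": 0.5},
    {"tx": 0,"ty": 0,"tz": -9,"ax": 0,"ay": 0,"az": 0,"fingers": 0.5},
    {"tx": 0,"ty": 0,"tz": -13,"ax": 0,"ay": 0,"az": 0,"fingers": 0.5}
  ]
}}

```text
time_s: 6.13
eef_pos: [0.5593, -0.0302, 0.1503]
eef_rot: [-2.144, -2.293, 0.002]
ft_force: [1.5, -0.7, -0.5]
opening: 0.497
grasp_force: 0.0
```

```bash
python3 -c "
from g import *
goal(cw(-117,-127),.19,np.degrees(TH)+90);print(env.get_state()['q'])"
```

```text
t [-23.5  -11.63  -3.96] a [-8.000e-02 -1.500e-01 -9.011e+01] F [ 1.5 -0.7 -0.5] op 0.497 time 6.13
[-1.78219260e-01  3.12235490e-01  1.66306886e+00  1.30553178e-04
  1.16896272e+00 -2.45582769e-01]
```

>>> {"name": "carry_out", "arguments": {
  "rows": [
    {"tx": 0,"ty": 0,"tz": -4,"ax": 0,"ay": 0,"az": -7,"fingers": 0.35},
    {"tx": -3,"ty": -1,"tz": -4,"ax": 0,"ay": 0,"az": -14,"fingers": 0.35},
    {"tx": -6,"ty": -3,"tz": -4,"ax": 0,"ay": 0,"az": -21,"fingers": 0.35},
    {"tx": -9,"ty": -5,"tz": -4,"ax": 0,"ay": 0,"az": -28,"fingers": 0.35},
    {"tx": -12,"ty": -7,"tz": -4,"ax": 0,"ay": 0,"az": -35,"fingers": 0.35},
    {"tx": -15,"ty": -8,"tz": -4,"ax": 0,"ay": 0,"az": -42,"fingers": 0.35},
    {"tx": -18,"ty": -9,"tz": -4,"ax": 0,"ay": 0,"az": -49,"fingers": 0.35},
    {"tx": -21,"ty": -10,"tz": -4,"ax": 0,"ay": 0,"az": -56,"fingers": 0.35}
  ]
}}

```text
time_s: 6.8
eef_pos: [0.4738, -0.248, 0.1899]
eef_rot: [0.82, 3.032, -0.0]
ft_force: [0.7, -0.7, -0.9]
opening: 0.649
grasp_force: 0.0
```

```bash
python3 -c "
from g import *
goal(cw(-117,-127),.19,np.degrees(TH)+90);print(env.get_state()['q'])"
```

```text
t [ 0.03 -2.85 -0.01] a [-0.000e+00  3.000e-02 -3.424e+01] F [ 0.7 -0.7 -0.9] op 0.649 time 6.8
[-6.12401265e-01  2.42615920e-01  1.65835718e+00  1.50550058e-04
  1.24018504e+00 -1.65488172e+00]
```

>>> {"name": "carry_out", "arguments": {
  "rows": [
    {"tx": 0,"ty": -1.5,"tz": 0,"ax": 0,"ay": 0,"az": -7,"fingers": 0.35},
    {"tx": 0,"ty": -2.4,"tz": 0,"ax": 0,"ay": 0,"az": -14,"fingers": 0.35},
    {"tx": 0,"ty": -2.4,"tz": 0,"ax": 0,"ay": 0,"az": -21,"fingers": 0.35},
    {"tx": 0,"ty": -2.4,"tz": 0,"ax": 0,"ay": 0,"az": -28,"fingers": 0.35},
    {"tx": 0,"ty": -2.4,"tz": 0,"ax": 0,"ay": 0,"az": -34,"fingers": 0.35},
    {"tx": 0,"ty": -2.4,"tz": 0,"ax": 0,"ay": 0,"az": -34,"fingers": 0.35},
    {"tx": 0,"ty": -2.4,"tz": 0,"ax": 0,"ay": 0,"az": -34,"fingers": 0.35}
  ]
}}

```text
time_s: 7.38
eef_pos: [0.4623, -0.2672, 0.1896]
eef_rot: [0.088, -3.14, -0.0]
ft_force: [0.0, -0.5, -0.4]
opening: 0.648
grasp_force: 0.0
```

```bash
python3 -c "
from g import *
goal(cw(-117,-127),.084,np.degrees(TH)+90)
a=cap('top','t3.png')['frame'][200:320,240:440,::-1];b=cap('side','s3.png')['frame'][200:340,240:420,::-1]
a=cv2.resize(a,None,fx=4,fy=4,interpolation=cv2.INTER_CUBIC);cv2.imwrite('pics/t3c.png',a);cv2.imwrite('pics/s3c.png',cv2.resize(b,None,fx=4,fy=4,interpolation=cv2.INTER_CUBIC))"
```

```text
t [ 0.34 -0.51 10.56] a [ 0.01 -0.   -0.74] F [ 0.  -0.5 -0.4] op 0.648 time 7.38
```

View pics/s3c.png

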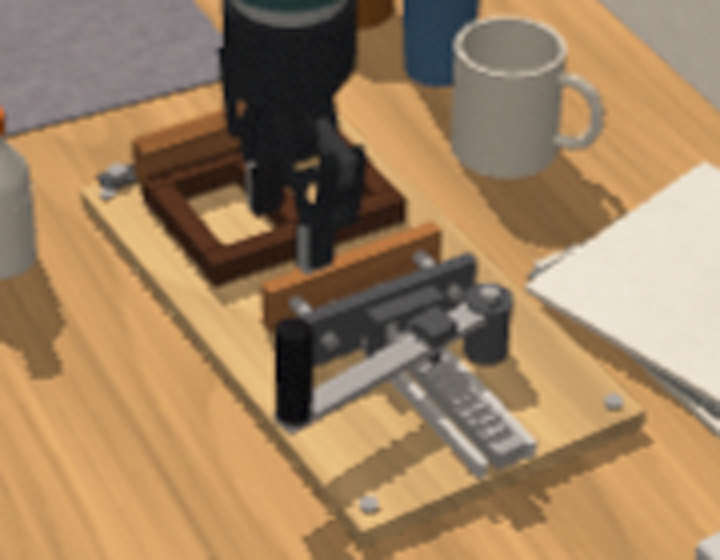

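The side crop shows the frame lying flat on the bed close to the stop. The handle's top centre is at (293,326) in the crop, and the gripper is above and behind it. I'll check the handle's position against the model.

```bash
python3 -c "
from g import *
c=load('side')
for p,z in [((294,326),.131),((294,420),.059)]:
  print(wc(ray(c,px([p],(240,200))[0],z)))
c=load('top');print(wc(ray(c,px([(586,341)],(255,200))[0],.131)))"
```

```text
[-115.39676702 -128.6582806 ]
[-118.44430907 -134.03058563]
[-116.75750283 -125.19013709]
```

>>> {"name": "carry_out", "arguments": {
  "rows": [
    {"tx": 0.35,"ty": -0.6,"tz": 1,"ax": 0,"ay": 0,"az": -0.7,"fingers": 0.35},
    {"tx": 0.35,"ty": -0.6,"tz": 4,"ax": 0,"ay": 0,"az": -0.7,"fingers": 0.35},
    {"tx": 0.35,"ty": -0.6,"tz": 7,"ax": 0,"ay": 0,"az": -0.7,"fingers": 0.35},
    {"tx": 0.35,"ty": -0.6,"tz": 9.5,"ax": 0,"ay": 0,"az": -0.7,"fingers": 0.35},
    {"tx": 0.35,"ty": -0.6,"tz": 10.5,"ax": 0,"ay": 0,"az": -0.7,"fingers": 0.35},
    {"tx": 0.35,"ty": -0.6,"tz": 10.5,"ax": 0,"ay": 0,"az": -0.7,"fingers": 0.65},
    {"tx": 0.35,"ty": -0.6,"tz": 10.5,"ax": 0,"ay": 0,"az": -0.7,"fingers": 0.65},
    {"tx": 0.35,"ty": -0.6,"tz": 10.5,"ax": 0,"ay": 0,"az": -0.7,"fingers": 0.65}
  ]
}}

```text
time_s: 8.15
eef_pos: [0.4604, -0.2743, 0.0862]
eef_rot: [-0.111, 3.137, -0.003]
ft_force: [0.4, -0.5, 0.4]
opening: 0.35
grasp_force: 0.0
```

```bash
python3 -c "
from g import *
goal(cw(-117,-128),.084,np.degrees(TH)+90);print(wc(env.get_state()['eef_pos']),env.get_state()['ft_force'])"
```

```text
t [0.11 0.09 0.22] a [-0.11  0.13  0.1 ] F [ 0.4 -0.5  0.4] op 0.35 time 8.15
[-115.88560497 -128.87921232] [ 0.43751389 -0.53285025  0.3713836 ]
```

>>> {"name": "carry_out", "arguments": {
  "rows": [
    {"tx": 0.1,"ty": 1,"tz": 0.2,"ax": 0,"ay": 0,"az": 0,"fingers": 0.65},
    {"tx": 0.2,"ty": 2.5,"tz": 0.2,"ax": 0,"ay": 0,"az": 0,"fingers": 0.65},
    {"tx": 0.2,"ty": 4,"tz": 0.2,"ax": 0,"ay": 0,"az": 0,"fingers": 0.65},
    {"tx": 0.2,"ty": 5.2,"tz": 0.2,"ax": 0,"ay": 0,"az": 0,"fingers": 0.65},
    {"tx": 0.1,"ty": 6.0,"tz": 0.2,"ax": 0,"ay": 0,"az": 0,"fingers": 0.65},
    {"tx": 0.1,"ty": 6.2,"tz": 0.2,"ax": 0,"ay": 0,"az": 0,"fingers": 0.65},
    {"tx": 0.1,"ty": 6.2,"tz": 0.2,"ax": 0,"ay": 0,"az": 0,"fingers": 0.65}
  ]
}}

```text
time_s: 8.73
eef_pos: [0.4537, -0.2131, 0.0835]
eef_rot: [0.117, -3.139, 0.009]
ft_force: [-2.8, -9.5, 3.8]
opening: 0.35
grasp_force: 4.6
```

```bash
python3 -c "
from g import *
c=load('top')
a=cap('top','t4.png')['frame'][200:320,240:440,::-1];b=cap('side','s4.png')['frame'][200:340,240:420,::-1]
print(wc(env.get_state()['eef_pos']),env.get_state()['ft_force'])
cv2.imwrite('pics/s4c.png',cv2.resize(b,None,fx=4,fy=4,interpolation=cv2.INTER_CUBIC))"
```

```text
[-118.35220191  -67.32576214] [-3.29375725 -7.94627076  4.15168272]
```

View pics/s4c.png

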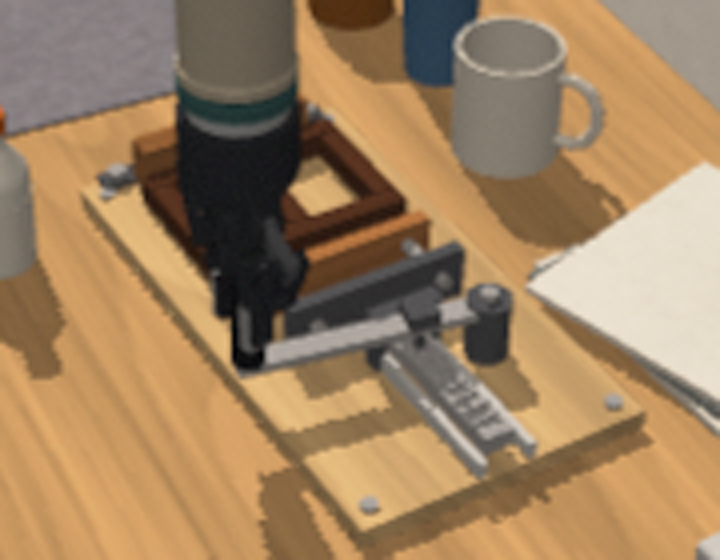

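The jaw has advanced and the lever is near its end stop: the handle is at about (250,360) in the crop. I'll push slightly further to confirm the end stop, then return.

>>> {"name": "carry_out", "arguments": {
  "rows": [
    {"tx": 0,"ty": 0.3,"tz": 0,"ax": 0,"ay": 0,"az": 0,"fingers": 0.65},
    {"tx": 0,"ty": 0.3,"tz": 0,"ax": 0,"ay": 0,"az": 0,"fingers": 0.65}
  ]
}}

```text
time_s: 9.0
eef_pos: [0.4537, -0.213, 0.0835]
eef_rot: [-0.118, 3.139, -0.017]
ft_force: [-4.1, -17.6, 0.1]
opening: 0.35
grasp_force: 8.4
```

>>> {"name": "carry_out", "arguments": {
  "rows": [
    {"tx": 0.1,"ty": -1.5,"tz": 0,"ax": 0,"ay": 0,"az": 0,"fingers": 0.65},
    {"tx": 0.1,"ty": -3,"tz": 0,"ax": 0,"ay": 0,"az": 0,"fingers": 0.65},
    {"tx": 0.1,"ty": -4.5,"tz": 0,"ax": 0,"ay": 0,"az": 0,"fingers": 0.65},
    {"tx": 0,"ty": -6,"tz": 0,"ax": 0,"ay": 0,"az": 0,"fingers": 0.65},
    {"tx": 0,"ty": -6.7,"tz": 0,"ax": 0,"ay": 0,"az": 0,"fingers": 0.65},
    {"tx": 0,"ty": -6.7,"tz": 0,"ax": 0,"ay": 0,"az": 0,"fingers": 0.65},
    {"tx": 0,"ty": -6.7,"tz": 0,"ax": 0,"ay": 0,"az": 0,"fingers": 0.65}
  ]
}}

```text
time_s: 9.58
eef_pos: [0.4579, -0.2751, 0.0822]
eef_rot: [0.11, -3.138, -0.003]
ft_force: [0.1, 0.1, 0.3]
opening: 0.349
grasp_force: 0.0
```

```bash
python3 -c "
from g import *
goal(cw(-117,-130),.084,np.degrees(TH)+90);print(wc(env.get_state()['eef_pos']))"
```

```text
t [-0.15 -0.04 -0.18] a [ 0.12 -0.06  0.05] F [0.1 0.1 0.3] op 0.349 time 9.58
[-118.49723427 -129.58185322]
```

>>> {"name": "carry_out", "arguments": {
  "rows": [
    {"tx": 0,"ty": 1.2,"tz": -0.1,"ax": 0,"ay": 0,"az": 0,"fingers": 0.65},
    {"tx": 0,"ty": 2.8,"tz": -0.1,"ax": 0,"ay": 0,"az": 0,"fingers": 0.65},
    {"tx": 0,"ty": 4.4,"tz": -0.1,"ax": 0,"ay": 0,"az": 0,"fingers": 0.65},
    {"tx": 0,"ty": 5.8,"tz": -0.1,"ax": 0,"ay": 0,"az": 0,"fingers": 0.65},
    {"tx": 0,"ty": 6.5,"tz": -0.1,"ax": 0,"ay": 0,"az": 0,"fingers": 0.65},
    {"tx": 0,"ty": 6.5,"tz": -0.1,"ax": 0,"ay": 0,"az": 0,"fingers": 0.65},
    {"tx": 0,"ty": 6.5,"tz": -0.1,"ax": 0,"ay": 0,"az": 0,"fingers": 0.65}
  ]
}}

```text
time_s: 10.17
eef_pos: [0.4534, -0.213, 0.0837]
eef_rot: [0.119, -3.139, 0.013]
ft_force: [-4.0, -14.1, -5.5]
opening: 0.354
grasp_force: 7.4
```

>>> {"name": "carry_out", "arguments": {
  "rows": [
    {"tx": 0,"ty": -1.5,"tz": 0,"ax": 0,"ay": 0,"az": 0,"fingers": 0.65},
    {"tx": 0,"ty": -3,"tz": 0,"ax": 0,"ay": 0,"az": 0,"fingers": 0.65},
    {"tx": 0,"ty": -4.5,"tz": 0,"ax": 0,"ay": 0,"az": 0,"fingers": 0.65},
    {"tx": 0,"ty": -6,"tz": 0,"ax": 0,"ay": 0,"az": 0,"fingers": 0.65},
    {"tx": 0,"ty": -6.5,"tz": 0,"ax": 0,"ay": 0,"az": 0,"fingers": 0.65},
    {"tx": 0,"ty": -6.5,"tz": 0,"ax": 0,"ay": 0,"az": 0,"fingers": 0.65},
    {"tx": 0,"ty": -6.5,"tz": 0,"ax": 0,"ay": 0,"az": 0,"fingers": 0.65}
  ]
}}

```text
time_s: 10.75
eef_pos: [0.4579, -0.2753, 0.0834]
eef_rot: [0.11, -3.139, -0.003]
ft_force: [-1.1, -0.1, 0.1]
opening: 0.353
grasp_force: 0.0
```

```bash
python3 -c "
from g import *
goal(cw(-117,-130),.084,np.degrees(TH)+90);print(wc(env.get_state()['eef_pos']))
b=cap('side','s5.png')['frame'][200:340,240:420,::-1]
cv2.imwrite('pics/s5c.png',cv2.resize(b,None,fx=4,fy=4,interpolation=cv2.INTER_CUBIC))"
```

```text
t [-0.14 -0.03 -0.06] a [ 0.1  -0.04  0.05] F [-1.1 -0.1  0.1] op 0.353 time 10.75
[-118.4254555  -129.73410409]
```

View pics/s5c.png

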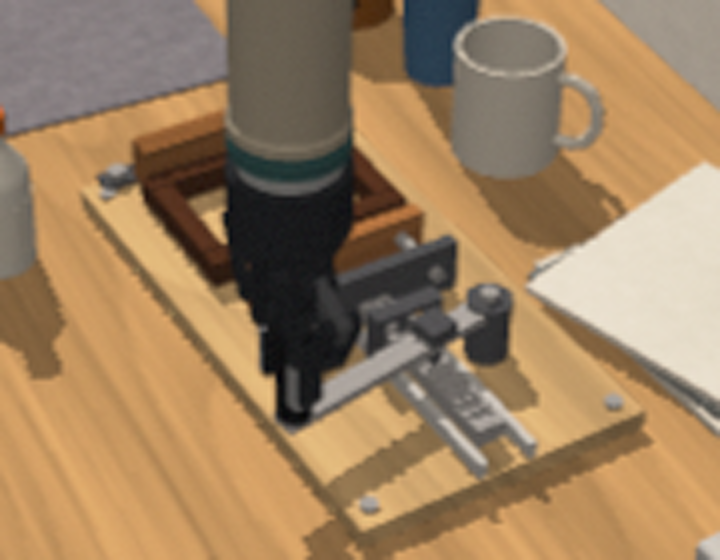

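The crop shows the jaw plate advanced about two teeth, with its top corner now at (455,240). The lever is back at rest, so the strokes are working. I'll do three more and then measure.

>>> {"name": "carry_out", "arguments": {
  "rows": [
    {"tx": 0,"ty": 1.2,"tz": 0,"ax": 0,"ay": 0,"az": 0,"fingers": 0.65},
    {"tx": 0,"ty": 2.8,"tz": 0,"ax": 0,"ay": 0,"az": 0,"fingers": 0.65},
    {"tx": 0,"ty": 4.4,"tz": 0,"ax": 0,"ay": 0,"az": 0,"fingers": 0.65},
    {"tx": 0,"ty": 5.8,"tz": 0,"ax": 0,"ay": 0,"az": 0,"fingers": 0.65},
    {"tx": 0,"ty": 6.5,"tz": 0,"ax": 0,"ay": 0,"az": 0,"fingers": 0.65},
    {"tx": 0,"ty": 6.5,"tz": 0,"ax": 0,"ay": 0,"az": 0,"fingers": 0.65},
    {"tx": 0,"ty": 6.5,"tz": 0,"ax": 0,"ay": 0,"az": 0,"fingers": 0.65}
  ]
}}

```text
time_s: 11.38
eef_pos: [0.4535, -0.213, 0.0838]
eef_rot: [0.119, -3.139, 0.012]
ft_force: [-2.7, -14.0, -5.1]
opening: 0.347
grasp_force: 7.2
```

>>> {"name": "carry_out", "arguments": {
  "rows": [
    {"tx": 0,"ty": -1.5,"tz": 0,"ax": 0,"ay": 0,"az": 0,"fingers": 0.65},
    {"tx": 0,"ty": -3,"tz": 0,"ax": 0,"ay": 0,"az": 0,"fingers": 0.65},
    {"tx": 0,"ty": -4.5,"tz": 0,"ax": 0,"ay": 0,"az": 0,"fingers": 0.65},
    {"tx": 0,"ty": -6,"tz": 0,"ax": 0,"ay": 0,"az": 0,"fingers": 0.65},
    {"tx": 0,"ty": -6.5,"tz": 0,"ax": 0,"ay": 0,"az": 0,"fingers": 0.65},
    {"tx": 0,"ty": -6.5,"tz": 0,"ax": 0,"ay": 0,"az": 0,"fingers": 0.65},
    {"tx": 0,"ty": -6.5,"tz": 0,"ax": 0,"ay": 0,"az": 0,"fingers": 0.65}
  ]
}}

```text
time_s: 11.97
eef_pos: [0.4579, -0.2753, 0.0834]
eef_rot: [0.11, -3.139, -0.003]
ft_force: [0.1, 0.3, 0.0]
opening: 0.349
grasp_force: 0.0
```

>>> {"name": "carry_out", "arguments": {
  "rows": [
    {"tx": 0,"ty": 1.2,"tz": 0,"ax": 0,"ay": 0,"az": 0,"fingers": 0.65},
    {"tx": 0,"ty": 2.8,"tz": 0,"ax": 0,"ay": 0,"az": 0,"fingers": 0.65},
    {"tx": 0,"ty": 4.4,"tz": 0,"ax": 0,"ay": 0,"az": 0,"fingers": 0.65},
    {"tx": 0,"ty": 5.8,"tz": 0,"ax": 0,"ay": 0,"az": 0,"fingers": 0.65},
    {"tx": 0,"ty": 6.5,"tz": 0,"ax": 0,"ay": 0,"az": 0,"fingers": 0.65},
    {"tx": 0,"ty": 6.5,"tz": 0,"ax": 0,"ay": 0,"az": 0,"fingers": 0.65},
    {"tx": 0,"ty": 6.5,"tz": 0,"ax": 0,"ay": 0,"az": 0,"fingers": 0.65}
  ]
}}

```text
time_s: 12.55
eef_pos: [0.4534, -0.213, 0.0837]
eef_rot: [0.119, -3.139, 0.013]
ft_force: [-2.9, -13.9, -6.5]
opening: 0.349
grasp_force: 7.4
```

>>> {"name": "carry_out", "arguments": {
  "rows": [
    {"tx": 0,"ty": -1.5,"tz": 0,"ax": 0,"ay": 0,"az": 0,"fingers": 0.65},
    {"tx": 0,"ty": -3,"tz": 0,"ax": 0,"ay": 0,"az": 0,"fingers": 0.65},
    {"tx": 0,"ty": -4.5,"tz": 0,"ax": 0,"ay": 0,"az": 0,"fingers": 0.65},
    {"tx": 0,"ty": -6,"tz": 0,"ax": 0,"ay": 0,"az": 0,"fingers": 0.65},
    {"tx": 0,"ty": -6.5,"tz": 0,"ax": 0,"ay": 0,"az": 0,"fingers": 0.65},
    {"tx": 0,"ty": -6.5,"tz": 0,"ax": 0,"ay": 0,"az": 0,"fingers": 0.65},
    {"tx": 0,"ty": -6.5,"tz": 0,"ax": 0,"ay": 0,"az": 0,"fingers": 0.65}
  ]
}}

```text
time_s: 13.13
eef_pos: [0.4579, -0.2752, 0.0834]
eef_rot: [0.11, -3.139, -0.003]
ft_force: [-0.8, 0.3, 0.8]
opening: 0.352
grasp_force: 0.0
```

>>> {"name": "carry_out", "arguments": {
  "rows": [
    {"tx": 0,"ty": 1.2,"tz": 0,"ax": 0,"ay": 0,"az": 0,"fingers": 0.65},
    {"tx": 0,"ty": 2.8,"tz": 0,"ax": 0,"ay": 0,"az": 0,"fingers": 0.65},
    {"tx": 0,"ty": 4.4,"tz": 0,"ax": 0,"ay": 0,"az": 0,"fingers": 0.65},
    {"tx": 0,"ty": 5.8,"tz": 0,"ax": 0,"ay": 0,"az": 0,"fingers": 0.65},
    {"tx": 0,"ty": 6.5,"tz": 0,"ax": 0,"ay": 0,"az": 0,"fingers": 0.65},
    {"tx": 0,"ty": 6.5,"tz": 0,"ax": 0,"ay": 0,"az": 0,"fingers": 0.65},
    {"tx": 0,"ty": 6.5,"tz": 0,"ax": 0,"ay": 0,"az": 0,"fingers": 0.65}
  ]
}}

```text
time_s: 13.72
eef_pos: [0.4533, -0.213, 0.0837]
eef_rot: [0.119, -3.138, 0.012]
ft_force: [-3.0, -14.8, -5.9]
opening: 0.35
grasp_force: 7.3
```

>>> {"name": "carry_out", "arguments": {
  "rows": [
    {"tx": 0,"ty": -1.5,"tz": 0,"ax": 0,"ay": 0,"az": 0,"fingers": 0.65},
    {"tx": 0,"ty": -3,"tz": 0,"ax": 0,"ay": 0,"az": 0,"fingers": 0.65},
    {"tx": 0,"ty": -4.5,"tz": 0,"ax": 0,"ay": 0,"az": 0,"fingers": 0.65},
    {"tx": 0,"ty": -6,"tz": 0,"ax": 0,"ay": 0,"az": 0,"fingers": 0.65},
    {"tx": 0,"ty": -6.5,"tz": 0,"ax": 0,"ay": 0,"az": 0,"fingers": 0.65},
    {"tx": 0,"ty": -6.5,"tz": 0,"ax": 0,"ay": 0,"az": 0,"fingers": 0.65},
    {"tx": 0,"ty": -6.5,"tz": 0,"ax": 0,"ay": 0,"az": 0,"fingers": 0.65}
  ]
}}

```text
time_s: 14.3
eef_pos: [0.458, -0.2753, 0.0834]
eef_rot: [0.11, -3.139, -0.003]
ft_force: [0.3, 0.8, -0.5]
opening: 0.353
grasp_force: 0.0
```

```bash
python3 -c "
from g import *
goal(cw(-117,-130),.084,np.degrees(TH)+90);print(wc(env.get_state()['eef_pos']))
a=cap('top','t6.png')['frame'][200:305,255:440,::-1];b=cap('side','s6.png')['frame'][225:300,260:380,::-1]
a=cv2.resize(a,(740,420),interpolation=cv2.INTER_CUBIC);cv2.imwrite('pics/t6c.png',a)
b=cv2.resize(b,None,fx=6,fy=6,interpolation=cv2.INTER_CUBIC);cv2.imwrite('pics/s6c.png',b)"
```

```text
t [-0.14 -0.03 -0.06] a [ 0.1  -0.04  0.05] F [ 0.3  0.8 -0.5] op 0.353 time 14.3
[-118.39487431 -129.70262961]
```

View pics/t6c.png

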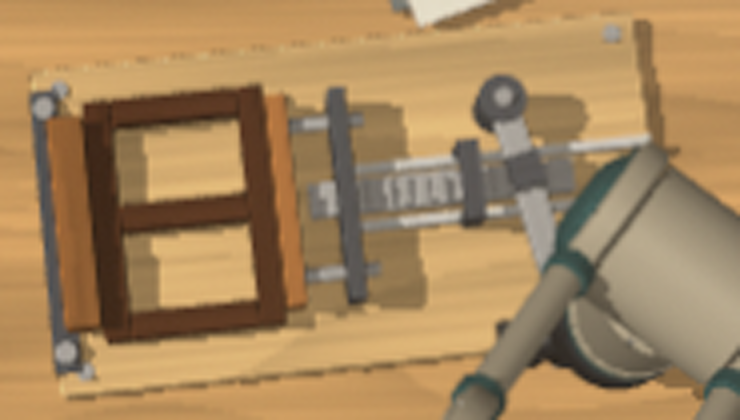

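After five teeth the frame sits against the stop (seam at x≈90) and against the pad (seam at x≈275). The pad-to-plate gap has shrunk from about 48 px to 41 px, so the pad is only about 5 mm in. A sixth stroke should bring it to about 17 mm.

>>> {"name": "carry_out", "arguments": {
  "rows": [
    {"tx": 0,"ty": 1.2,"tz": 0,"ax": 0,"ay": 0,"az": 0,"fingers": 0.65},
    {"tx": 0,"ty": 2.8,"tz": 0,"ax": 0,"ay": 0,"az": 0,"fingers": 0.65},
    {"tx": 0,"ty": 4.4,"tz": 0,"ax": 0,"ay": 0,"az": 0,"fingers": 0.65},
    {"tx": 0,"ty": 5.8,"tz": 0,"ax": 0,"ay": 0,"az": 0,"fingers": 0.65},
    {"tx": 0,"ty": 6.4,"tz": 0,"ax": 0,"ay": 0,"az": 0,"fingers": 0.65},
    {"tx": 0,"ty": 6.4,"tz": 0,"ax": 0,"ay": 0,"az": 0,"fingers": 0.65},
    {"tx": 0,"ty": 6.4,"tz": 0,"ax": 0,"ay": 0,"az": 0,"fingers": 0.65}
  ]
}}

```text
time_s: 14.98
eef_pos: [0.4534, -0.2131, 0.0839]
eef_rot: [0.117, -3.139, 0.009]
ft_force: [-2.4, -9.2, -2.7]
opening: 0.352
grasp_force: 4.6
```

>>> {"name": "carry_out", "arguments": {
  "rows": [
    {"tx": 0,"ty": -1.5,"tz": 0,"ax": 0,"ay": 0,"az": 0,"fingers": 0.65},
    {"tx": 0,"ty": -3,"tz": 0,"ax": 0,"ay": 0,"az": 0,"fingers": 0.65},
    {"tx": 0,"ty": -4.5,"tz": 0,"ax": 0,"ay": 0,"az": 0,"fingers": 0.65},
    {"tx": 0,"ty": -6,"tz": 0,"ax": 0,"ay": 0,"az": 0,"fingers": 0.65},
    {"tx": 0,"ty": -6.4,"tz": 0,"ax": 0,"ay": 0,"az": 0,"fingers": 0.65},
    {"tx": 0,"ty": -6.4,"tz": 0,"ax": 0,"ay": 0,"az": 0,"fingers": 0.35},
    {"tx": 0,"ty": -6.4,"tz": 0,"ax": 0,"ay": 0,"az": 0,"fingers": 0.35},
    {"tx": 0,"ty": -6.4,"tz": 0,"ax": 0,"ay": 0,"az": 0,"fingers": 0.35}
  ]
}}

```text
time_s: 15.65
eef_pos: [0.4578, -0.2748, 0.0834]
eef_rot: [0.111, -3.139, -0.002]
ft_force: [0.2, 0.7, -0.5]
opening: 0.649
grasp_force: 0.0
```

>>> {"name": "carry_out", "arguments": {
  "rows": [
    {"tx": 0,"ty": 0,"tz": -2,"ax": 0,"ay": 0,"az": 0,"fingers": 0.35},
    {"tx": 0,"ty": 0,"tz": -5,"ax": 0,"ay": 0,"az": 0,"fingers": 0.35},
    {"tx": 0,"ty": 0,"tz": -8,"ax": 0,"ay": 0,"az": 0,"fingers": 0.35},
    {"tx": 0,"ty": 0,"tz": -11,"ax": 0,"ay": 0,"az": 0,"fingers": 0.35},
    {"tx": 0,"ty": -2,"tz": -13,"ax": 0,"ay": 0,"az": 0,"fingers": 0.35},
    {"tx": 0,"ty": -3,"tz": -13,"ax": 0,"ay": 0,"az": 0,"fingers": 0.35},
    {"tx": 0,"ty": -3,"tz": -13,"ax": 0,"ay": 0,"az": 0,"fingers": 0.35}
  ]
}}

```text
time_s: 16.23
eef_pos: [0.4612, -0.3071, 0.2148]
eef_rot: [-0.111, 3.137, -0.004]
ft_force: [-0.1, 1.3, -1.3]
opening: 0.654
grasp_force: 0.0
```

```bash
python3 -c "
from g import *
a=cap('top','t7.png')['frame'][200:305,255:440,::-1];cap('side','s7.png')
a=cv2.resize(a,(740,420),interpolation=cv2.INTER_CUBIC);cv2.imwrite('pics/t7c.png',a)"
```

```text
(no output)
```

View pics/t7c.png

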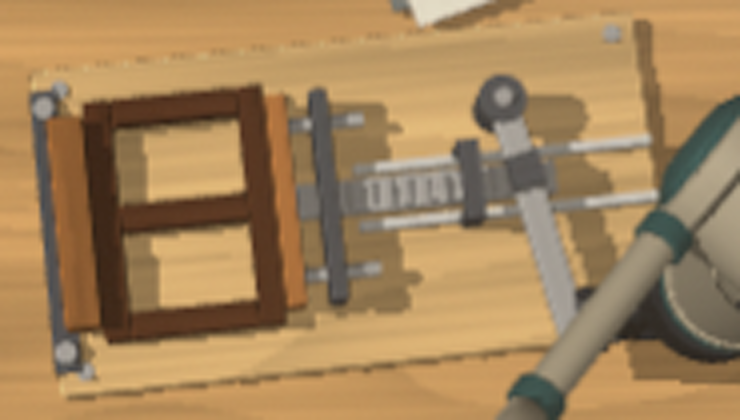

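The plate's left edge is now at about x=310 and the pad's back at 289, a gap of about 21 px (14 to 15 mm). That puts the pad about 17 mm in, not fully home. The frame is tight and centred, and the lever is released at rest. I'm handing in.

```bash
python3 -c "
from cell import env
print(env.hand_in())"
```

```text
the job is handed in; nothing more can be done
None
```

The frame is clamped tight and centred against the stop bar after six full lever strokes, with the pad pushed in about 17 mm (measured from the top picture); the lever is released and the job is handed in, with no verdict returned.

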